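# Nudge the drive sled onto its locating pins

### The arm

A 7-joint arm with a two-finger parallel gripper is mounted at the origin on the work surface. World frame = base frame: x ahead of the robot, y to its left, z up, the work surface at z = 0. Lengths are in mm, angles in rad, forces in N, time in s.
With the tool pointing down it reaches from about 400 to 925 mm from the base axis. Payload 4.1 kg.
Tool frame: the origin (TCP) lies midway between the tips of the shut fingers; the grasp point (between the pads) lies 19 mm behind it; z points along the fingers, y is the line along which they close (so a half turn about z gives the same grasp; the last joint's range is limited). The gripper opens to 85 mm and grips with 20 to 120 N. Pads are 22 mm wide; open, the fingers measure 114 mm over their backs; the gripper's body (76 mm by 85 mm) begins 54 mm behind the grasp point. The pads swing forward as they close: fully open they stand 13 mm farther back than shut.
Start: joints at [1.055, 0.398, 0.045, 1.537, -0.019, 1.207, -0.051], TCP at [263.183, -594.372, 231.347] pointing down, gripper open.
Joint ranges: [-2.82, 2.82], [-0.49, 2.23], [-1.37, 1.46], [0, 2.46], [-1.36, 4.5], [0.23, 2], [-2.94, 2.94]. Speed limits (rad/s): [2.57, 2.57, 3.14, 3.14, 3.14, 3.14, 3.14].

### API

Orientations are given as a unit quaternion [x, y, z, w].
In Python, from bench import arm gives the robot as it stands.
- The arm moves only by the shell command python3 -m handwheel 'ROWS' [FORCE]. ROWS is JSON, one flat list of numbers, 7 for each row, row after row: the closure, from 0 (fully open) to 1 (shut), then the shift along the tool's x, y, z in cm, then the turn, a rotation vector about the tool's x, y, z in degrees. A call has 1 to 5 rows; each row is the pose to reach, as a shift and turn from the pose commanded when the call began, along the tool's axes at that moment; what a row does not reach only later rows make up. A row lasts 1/10 s, in which the tool goes at most 50 mm and 8.59 degrees, less where a joint would pass 70% of its speed; a pose out of reach is approached as far as the arm can. A call with a gripper value outside its range is refused whole. The fingers move at their own pace and stop on an object; FORCE is the grip in N (left out, the last holds). Time passes only in rows, so rows that repeat a pose let the fingers close. It gives the time, the measured TCP pose, the force, the opening and the grip force at its end, in the units of the state.
- arm.sense(): the state, without advancing time (a new reading comes with each control period).
- arm.camera(name): name is "scene" or "top"; returns a dict with "frame" (400x640x3 uint8, blue, green, red), "range_z" (400x640 float32, mm along the optical axis (not along the pixel's ray), 0 where there is no reading), "intrinsics" (3x3 intrinsics, pixels), "xyz" and "rotation" of the camera in the world. Camera axes: x right, y down, z forward; pixel columns grow to the right and rows downward; lengths in mm; the calibration is good to about 2 mm. A picture is of the moment at which its call begins.
- arm.hand_in(): hands the job in; it is judged then, once.
The state is a dict: "clock": time; "q": joint angles; "dq": joint speeds; "effort": joint torques, N m; "position": TCP position; "tcp_rot": TCP orientation; "ft_force": force on the tool from outside, world axes, zero at the start; "moment": the same for the moment, N m; "grip_width": finger opening in mm; "gripper_force": force on a finger pad.
Only numpy, scipy, OpenCV 4.12 (cv2) and the standard library are available. Lean on these libraries where they do the work, as an engineer would, in place of code of your own. Each camera call takes 0.05 s, during which the arm holds its last target. There are 200 camera calls.

### The job

The aluminium drive sled lies askew on top of the two locating pins of the open computer chassis base. Without picking it up, push it across the chassis with your fingertips, back against the chassis lip and along it, until both of its holes drop over the two pins and it lies flat on the chassis floor, open edge to the lip. Leave everything else where it is.

Things in the scene. Friction and masses are not known exactly. Their poses are not given: they have to be found in the camera images.
- chassis: Fixed grey steel computer chassis base on the bench: floor 206 (x) by 490 (y) mm, its top 3 mm above the bench. Origin on the bench under the midpoint of the two pins; floor from x = -159 to +47 mm. A lip along its far (+x) edge: inner face at x = +46 mm, top 22 mm above the bench. Side rims at y = +-243 mm, 12 mm high; -x edge open. z up, yaw varies.
- pin0 (a point): Foot, on the chassis floor (3 mm above the bench), of the left (+y) locating pin, at (0, +40) mm in the chassis frame. Both pins are steel, 8 mm in diameter and 8 mm tall, the top 4 mm a cone narrowing to a 3 mm flat tip.
- pin1 (a point): Foot of the right (-y) locating pin, at (0, -40) mm in the chassis frame; the same shape as pin0.
- sled: Aluminium plate 110 (x) by 150 (y) by 3 mm, 0.2 to 0.45 kg; flanges rise to 20 mm above its underside on the -x and both y edges, none on +x (lip side). Origin: centre of the underside, z up. Starts tilted (about 6 deg) on both pin tips, its -x edge on the chassis floor; slides at 2 to 10 N. Seated: axes parallel to the chassis's, origin at (-10, 0) mm there, 3 mm above the bench, 1 mm from the lip.
- sled_hole0 (a point): Centre, at the underside, of the sled's left (+y) hole, 11 mm in diameter, through the plate, at (+10, +40) mm in the sled frame; it goes over pin0.
- sled_hole1 (a point): Centre, at the underside, of the sled's right (-y) hole, 11 mm in diameter, at (+10, -40) mm in the sled frame; it goes over pin1.
- fan: Bystander: loose black square cooling fan, 60 x 60 x 20 mm, standing on the right (-y) part of the chassis floor; origin at the centre of its underside.
- screw_dish: Bystander: small loose steel bowl, 52 mm across, 24 mm high, on the left (+y) part of the chassis floor; origin at the centre of its underside.
- hard_drive: Bystander: loose hard drive, 102 x 147 x 26 mm, on the bench beyond the lip; origin at the centre of its underside.
- screwdriver: Bystander: loose screwdriver 180 mm long lying on the bench beyond the lip.
- mug: Bystander: white mug, 80 mm across, 95 mm high, on the bench at the far left.
- spray_can: Bystander: white can, 52 mm across, 160 mm high, on the bench at the far right; origin at the centre of its underside.
- memory_module: Bystander: green memory module, 30 x 133 x 11 mm, on the bench at the left.
There are look-alikes about, which are no part of the job. What is shaped like the sled but brown is not meant.

How it is judged:
By the outcome, as a careful person would: the job done as asked, in the order asked, and still so for the second after the job is handed in, with the robot touching nothing.
It also fails if it takes over 42 s, if anything falls off the work surface, if the arm or the gripper's body presses on something with over 40 N, if the wrist force passes 120 N, or if a joint passes its speed limit or range.

## Working session

There is one attempt and no reset: what is moved stays moved. The work goes in short steps, Python scripts to look and compute and a shell command to move; the robot and the scene stay as the last step left them, time stands still between calls to the robot, and variables do not carry over. Pictures are saved under pics/ and viewed, at most 10 in all, crops included, and the job is handed in when it is done.

```bash
ls; mkdir -p pics; cat > h.py <<'E'
import numpy as np,cv2
from bench import arm
def pts(c):
    K=np.array(c["intrinsics"]);z=c["range_z"];v,u=np.mgrid[:400,:640]
    P=np.stack([(u-K[0,2])/K[0,0]*z,(v-K[1,2])/K[1,1]*z,z],-1)
    W=P@np.array(c["rotation"]).T+np.array(c["xyz"]);W[z==0]=np.nan
    return W
def ray(c,u,v,h):
    K=np.array(c["intrinsics"]);d=np.array(c["rotation"])@np.linalg.solve(K,[u,v,1]);o=np.array(c["xyz"])
    return o+d*(h-o[2])/d[2]
E
python3 - <<'E'
from h import *
for n in("top","scene"):
    c=arm.camera(n);cv2.imwrite(f"pics/{n}0.png",c["frame"]);print(n,np.round(c["xyz"]),np.round(c["rotation"],3).tolist(),c["intrinsics"])
    np.savez(f"{n}0.npz",**c)
s=arm.sense();print({k:np.round(v,3).tolist() for k,v in s.items()})
E
```

```text
pics
top [ 405.  -12. 1457.] [0.715, -0.698, 0.034, -0.032] [[500.10081172   0.         317.65432606]
 [  0.         500.10081172 194.647188  ]
 [  0.           0.           1.        ]]
scene [1100.  647.  947.] [0.325, 0.871, -0.342, -0.134] [[468.33939075   0.         321.86496597]
 [  0.         468.33939075 200.08426649]
 [  0.           0.           1.        ]]
{'clock': 0.1, 'q': [1.055, 0.399, 0.045, 1.538, -0.019, 1.207, -0.051], 'dq': [-0.001, -0.003, 0.001, -0.001, -0.002, -0.001, -0.0], 'effort': [0.005, -47.626, 1.371, -25.495, 0.012, 0.005, 0.0], 'position': [262.932, -593.813, 230.351], 'tcp_rot': [0.978, 0.207, -0.0, -0.001], 'ft_force': [-0.316, 0.413, 0.708], 'moment': [0.016, 0.022, 0.003], 'gripper_force': 0.0, 'grip_width': 85.179}
```

View pics/top0.png

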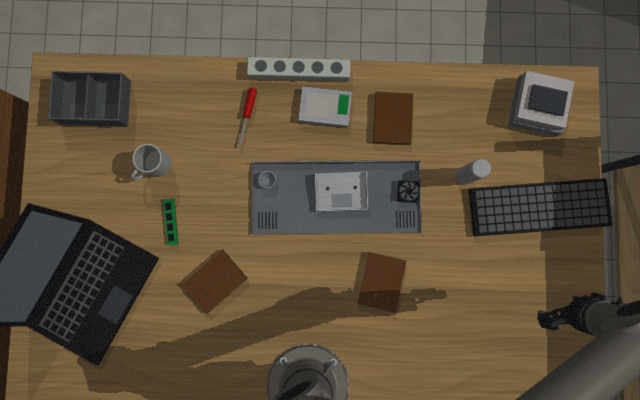

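View pics/scene0.png

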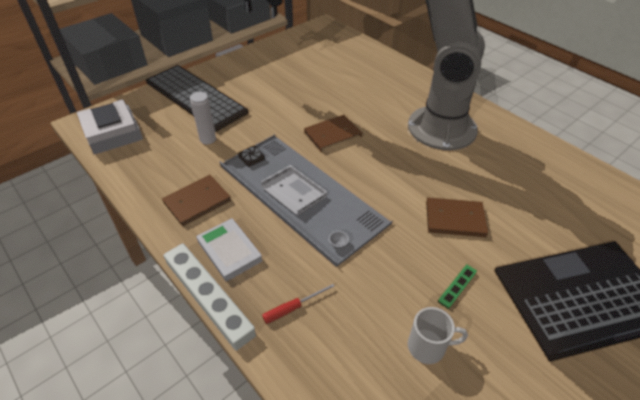

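The sled candidates in the top view are grey on the chassis at (341,191), and brown at (213,281), (382,281) and (393,118). The grey one is meant, since it is aluminium and lies on the pins. The lip is the upper chassis edge (row ~163). I'll confirm this in a crop and measure.

```bash
python3 - <<'E'
from h import *
c=dict(np.load("top0.npz"));f=c["frame"]
cr=cv2.resize(f[150:245,240:430],None,fx=4,fy=4,interpolation=cv2.INTER_CUBIC);cv2.imwrite("pics/crop0.png",cr)
W=pts(c);
np.set_printoptions(linewidth=220,suppress=True)
print("col341 z/x");print(np.round(np.c_[np.arange(158,240,1),W[158:240,341][:,[0,2]],f[158:240,341]],0).astype(int).tolist())
print("row195");print(np.round(np.c_[np.arange(246,426,2),W[195,246:426:2][:,[1,2]],f[195,246:426:2,1]],0).astype(int).tolist())
E
```

```text
Traceback (most recent call last):
  File "h.py", line 6, in pts
    W=P@np.array(c["rotation"]).T+np.array(c["xyz"]);W[z==0]=np.nan
      ~^~~~~~~~~~~~~~~~~~~~~~~~~~
ValueError: matmul: Input operand 1 has a mismatch in its core dimension 0, with gufunc signature (n?,k),(k,m?)->(n?,m?) (size 4 is different from 3)
```

View pics/crop0.png

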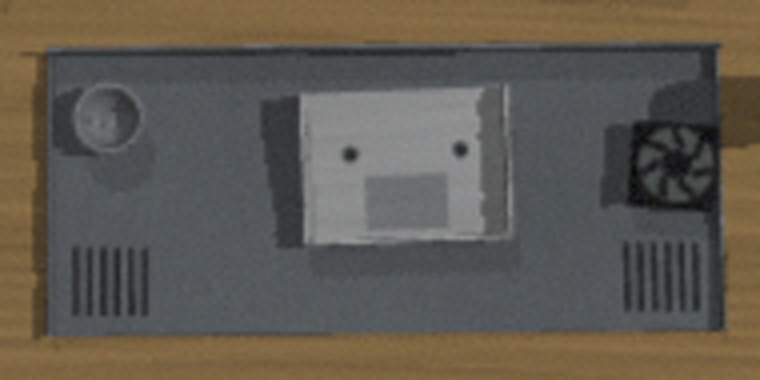

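The crop confirms it: grey sled, holes at crop (350,154) and (460,149), open edge toward the lip at the top, and pins hidden beneath. The dish is on the left and the fan on the right.

```bash
cat > h.py <<'E'
import numpy as np,cv2
from scipy.spatial.transform import Rotation as R
from bench import arm
def pts(c):
    K=np.array(c["intrinsics"]);z=c["range_z"];v,u=np.mgrid[:400,:640]
    P=np.stack([(u-K[0,2])/K[0,0]*z,(v-K[1,2])/K[1,1]*z,z],-1)
    W=P@R.from_quat(c["rotation"]).as_matrix().T+np.array(c["xyz"]);W[z==0]=np.nan
    return W
def ray(c,u,v,h):
    K=np.array(c["intrinsics"]);d=R.from_quat(c["rotation"]).as_matrix()@np.linalg.solve(K,[u,v,1]);o=np.array(c["xyz"])
    return o+d*(h-o[2])/d[2]
def cross(p,level,rising):  # first subpixel crossing
    for i in range(len(p)-1):
        a,b=p[i]-level,p[i+1]-level
        if (a<0<=b) if rising else (a>=0>b): return i+a/(a-b)
    return np.nan
def line(P,ax):  # P Nx3 ; fit P[1-ax] vs P[ax], robust
    P=P[np.isfinite(P).all(1)];x,y=P[:,ax],P[:,1-ax]
    for _ in range(4):
        k=np.polyfit(x,y,1);r=abs(y-np.polyval(k,x));m=r<=max(2*np.median(r),.5);x,y=x[m],y[m]
    return k,np.std(y-np.polyval(k,x)),len(x)
def dark(c,u,v,r=5):  # dark blob centroid
    u0,v0=int(round(u)),int(round(v));g=c["frame"][v0-r:v0+r+1,u0-r:u0+r+1].mean(2)
    w=np.clip(np.median(g)-15-g,0,None);vv,uu=np.mgrid[v0-r:v0+r+1,u0-r:u0+r+1]
    return (w*uu).sum()/w.sum(),(w*vv).sum()/w.sum()
E
python3 - <<'E'
from h import *
c=dict(np.load("top0.npz"));f=c["frame"].astype(float);W=pts(c)
wood=f[...,2]-f[...,0]   # red-blue: wood large
g=f.mean(2)
far=[];near=[];L=[];Rr=[]
for u in range(262,412,2):
    far.append(ray(c,u,153+cross(wood[153:180,u],25,False),22))
    near.append(ray(c,u,222+cross(wood[222:245,u],25,True),3))
for v in range(170,228,2):
    L.append(ray(c,242+cross(wood[v,242:262],25,False),v,12))
    Rr.append(ray(c,412+cross(wood[v,412:430],25,True),v,12))
for n,P,ax in(("far",far,1),("near",near,1),("L",L,0),("R",Rr,0)):print(n,line(np.array(P),ax))
# sled outline depth
for n,uu in(("front",range(318,366,6)),):
  for u in uu: print(u,np.round(W[165:216:5,u,2]).tolist())
for u,v in((327.4,188.4),(354.9,187.2)):
    q=dark(c,u,v);print(q,[np.round(ray(c,*q,h),1).tolist() for h in(9,11,14)])
np.set_printoptions(linewidth=200)
print(np.round(W[195,310:372:1,2]).tolist());print(g[195,310:372].astype(int).tolist())
print(np.round(W[168:215,335,2]).tolist());print(g[168:215,335].astype(int).tolist())
E
```

```text
far (array([-3.21673819e-02,  6.37676861e+02]), np.float64(0.25513541049957555), 63)
near (array([-3.37905961e-02,  4.28135238e+02]), np.float64(0.22415230203158437), 62)
L (array([3.29816342e-02, 1.59257121e+02]), np.float64(0.1922519359294081), 23)
R (array([ 2.78426322e-02, -3.29773994e+02]), np.float64(0.24936128445888878), 21)
318 [4.0, 9.0, 15.0, 16.0, 11.0, 8.0, 18.0, 15.0, 9.0, 27.0, 2.0]
324 [-0.0, 3.0, 20.0, 17.0, 18.0, 11.0, 11.0, 13.0, 11.0, 22.0, 7.0]
330 [6.0, 8.0, 20.0, 16.0, 16.0, 12.0, 14.0, 11.0, 12.0, 21.0, 5.0]
336 [4.0, 6.0, 23.0, 16.0, 17.0, 5.0, 9.0, 15.0, 6.0, 25.0, 3.0]
342 [8.0, 9.0, 11.0, 9.0, 12.0, 12.0, 10.0, 8.0, 11.0, 24.0, 7.0]
348 [7.0, 7.0, 17.0, 11.0, 16.0, 14.0, 11.0, 6.0, 8.0, -2.0, 9.0]
354 [5.0, 8.0, 19.0, 13.0, 11.0, 13.0, 15.0, 11.0, 11.0, 5.0, 3.0]
360 [7.0, 2.0, 20.0, 16.0, 18.0, 11.0, 13.0, 11.0, 14.0, 1.0, 11.0]
(np.float64(327.12512363996046), np.float64(188.1706231454006)) [[559.9, -43.5, 9.0], [559.7, -43.5, 11.0], [559.4, -43.4, 14.0]]
(np.float64(356.1272923408846), np.float64(186.76447321107517)) [[566.1, -127.9, 9.0], [565.9, -127.8
[... 470 characters left out ...]
, 140, 139, 118, 110, 110, 112, 109, 112, 110, 112, 108, 110, 109, 108, 108, 109, 112, 112, 112, 110, 109, 110, 120, 137, 138, 137, 138, 140, 137, 138, 136, 104, 92, 87, 94, 89, 90, 72, 116, 91, 82, 81, 84]
[6.0, 5.0, 8.0, 1.0, 4.0, 18.0, 16.0, 15.0, 20.0, 19.0, 12.0, 13.0, 14.0, 18.0, 11.0, 13.0, 15.0, 17.0, 20.0, 14.0, 11.0, 14.0, 8.0, 12.0, 10.0, 12.0, 9.0, 10.0, 12.0, 8.0, 12.0, 9.0, 11.0, 7.0, 15.0, 8.0, 9.0, 9.0, 10.0, 11.0, 10.0, 9.0, 24.0, 3.0, -2.0, 4.0, 1.0]
[83, 80, 85, 88, 103, 132, 135, 136, 141, 138, 141, 141, 137, 144, 138, 141, 136, 140, 138, 140, 140, 140, 137, 140, 139, 136, 117, 109, 112, 108, 111, 111, 111, 113, 113, 115, 112, 112, 109, 122, 137, 117, 116, 90, 78, 78, 75]
```

Chassis yaw is about 1.9° with its origin near (591.5, −69). Hole midpoint is near (563, −83) and the sled yaw about 4°. So it needs roughly +29 mm in x to the lip, then +15 mm in y. I'll push the rear flange with both open fingers, which squares it to the lip. First move: travel there while aligning the tool to the chassis.

```bash
python3 -m handwheel '[0,3.5,-3.5,0,0,0,4.4, 0,7,-7,0,0,0,8.8, 0,10.5,-10.5,0,0,0,13.2, 0,14,-14,0,0,0,17.6, 0,17.5,-17.5,0,0,0,22]'
cat >> h.py <<'E'
YAW=0.0325;O=np.array([591.5,-68.8])
def delta(x,y,z,yaw):
    "shift in cm in tool axes & turn about tool z deg to reach world TCP, tool x at yaw"
    s=arm.sense();M=R.from_quat(s["tcp_rot"]).as_matrix()
    d=M.T@(np.array([x,y,z])-s["position"])/10
    t=np.degrees(np.arctan2(M[1,0],M[0,0])-yaw);print("pos",np.round(s["position"],1),"F",np.round(s["ft_force"],1),"t",s["clock"],"shift",np.round(d,2),"turnz",round(t,2),"tilt",np.round(M[:,2],3))
E
python3 -c "
from h import *
delta(450,-84,120,YAW)"
```

```text
clock: 0.6
position: [352.6, -361.3, 231.0]
tcp_rot: [1.0, 0.015, -0.0, -0.0]
ft_force: [0.9, -0.2, -0.5]
grip_width: 85.5
gripper_force: 0.0
pos [ 352.6 -361.3  231. ] F [ 0.9 -0.2 -0.5] t 0.6 shift [ 10.56 -27.43  11.1 ] turnz -0.17 tilt [-0.  0. -1.]
```

```bash
python3 -m handwheel '[0,1.7,-4.5,0,0,0,0, 0,3.4,-9,0,0,0,0, 0,5.1,-13.5,1,0,0,0, 0,6.8,-18,2,0,0,0, 0,8.5,-22.5,3,0,0,0]' >/dev/null
python3 -m handwheel '[0,1.5,-3.8,2,0,0,0, 0,2,-4.9,6,0,0,0, 0,2,-4.9,10.5,0,0,0, 0,2,-4.9,15,0,0,0, 0,2,-4.9,15,0,0,0]'
python3 - <<'E'
from h import *
delta(450,-84,-2,YAW)
c=arm.camera("scene")
cv2.imwrite("pics/s1.png",cv2.resize(c["frame"][110:280,200:420],None,fx=3.4,fy=3.4,interpolation=cv2.INTER_CUBIC))
E
```

```text
clock: 1.6
position: [442.6, -85.2, 46.3]
tcp_rot: [1.0, 0.017, -0.007, -0.001]
ft_force: [-1.6, 0.0, 0.9]
grip_width: 85.1
gripper_force: 0.0
pos [442.6 -85.2  46.3] F [-1.6  0.   0.9] t 1.6 shift [ 0.81 -0.08  4.82] turnz 0.08 tilt [-0.013  0.002 -1.   ]
```

View pics/s1.png

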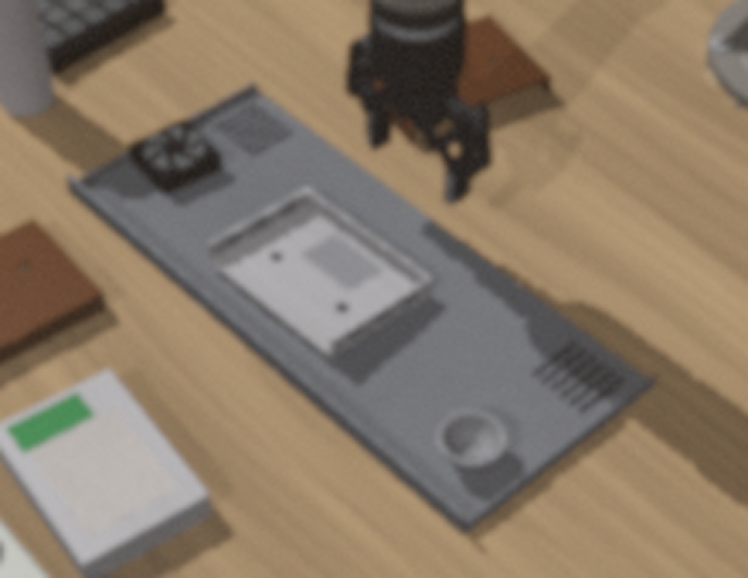

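The gripper is behind the sled's closed (−x) flange with both fingers straddling its centre, and the fan and dish are clear. Next I'll lower in steps and approach.

```bash
python3 -m handwheel '[0,0.8,0,1.5,0,0,0, 0,0.8,0,3,0,0,0, 0,0.8,0,4.2,0,0,0, 0,0.8,0,4.7,0,0,0, 0,0.8,0,4.7,0,0,0]'
python3 -c "
from h import *
delta(480,-84,-1,YAW)"
```

```text
clock: 2.15
position: [456.4, -86.2, 4.8]
tcp_rot: [1.0, 0.016, 0.0, 0.0]
ft_force: [0.5, -0.9, -1.4]
grip_width: 85.5
gripper_force: 0.0
pos [456.4 -86.2   4.8] F [ 0.5 -0.9 -1.4] t 2.15 shift [ 2.36 -0.14  0.58] turnz 0.0 tilt [ 0. -0. -1.]
```

```bash
python3 -m handwheel '[0,0,0,0.5,0,0,0, 0,0.5,0,0.5,0,0,0, 0,1,0,0.5,0,0,0, 0,1.5,0,0.5,0,0,0, 0,2,0,0.5,0,0,0]'
python3 -m handwheel '[0,0.4,0,0,0,0,0, 0,0.8,0,0,0,0,0, 0,1.2,0,0,0,0,0, 0,1.6,0,0,0,0,0, 0,1.6,0,0,0,0,0]'
python3 - <<'E'
from h import *
delta(510,-84,-1,YAW)
c=arm.camera("top")
cv2.imwrite("pics/t2.png",cv2.resize(c["frame"][150:245,250:430],None,fx=4,fy=4,interpolation=cv2.INTER_CUBIC))
E
```

```text
clock: 2.65
position: [477.1, -85.3, -0.5]
tcp_rot: [1.0, 0.016, 0.0, 0.0]
ft_force: [0.0, -0.6, 0.2]
grip_width: 85.5
gripper_force: 0.0
clock: 3.15
position: [492.8, -84.8, -0.8]
tcp_rot: [1.0, 0.016, 0.0, 0.0]
ft_force: [0.2, -0.2, -0.7]
grip_width: 85.8
gripper_force: 0.2
pos [492.8 -84.8  -0.8] F [ 0.2 -0.2 -0.7] t 3.15 shift [ 1.73 -0.02  0.02] turnz 0.02 tilt [ 0.001 -0.    -1.   ]
```

View pics/t2.png

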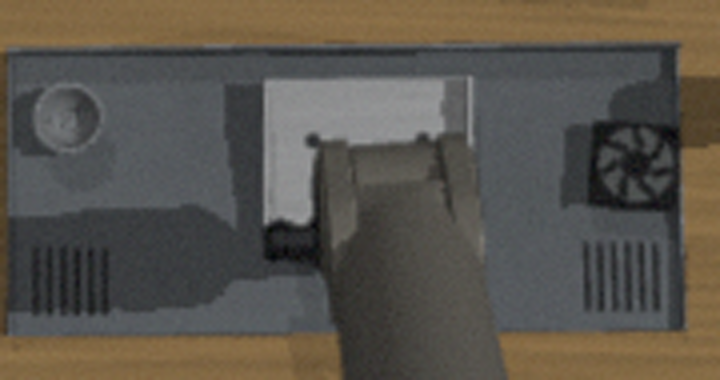

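The sled has squared up: front edge is at crop row 76 and parallel to the lip, holes at (312,140) and (423,139). About 20 mm to the lip remain.

```bash
python3 -m handwheel '[0,0.3,0,0,0,0,0, 0,0.6,0,0,0,0,0, 0,0.9,0,0,0,0,0, 0,1.2,0,0,0,0,0, 0,1.5,0,0,0,0,0]'
python3 -m handwheel '[0,0.1,0,0,0,0,0, 0,0.2,0,0,0,0,0, 0,0.3,0,0,0,0,0]'
python3 -m handwheel '[0,0.1,0,0,0,0,0, 0,0.2,0,0,0,0,0]'
python3 -m handwheel '[0,0.1,0,0,0,0,0, 0,0.2,0,0,0,0,0]'
```

```text
clock: 3.7
position: [507.5, -84.3, -0.8]
tcp_rot: [1.0, 0.016, 0.0, 0.0]
ft_force: [-1.4, 1.0, -1.1]
grip_width: 86.0
gripper_force: 0.9
clock: 4.0
position: [510.1, -84.2, -0.8]
tcp_rot: [1.0, 0.016, -0.0, 0.0]
ft_force: [-2.5, 0.2, 0.2]
grip_width: 85.4
gripper_force: 1.0
clock: 4.2
position: [512.2, -84.1, -0.7]
tcp_rot: [1.0, 0.016, -0.0, 0.0]
ft_force: [-1.8, 0.0, -0.1]
grip_width: 85.5
gripper_force: 0.9
clock: 4.4
position: [513.4, -84.1, -0.8]
tcp_rot: [1.0, 0.016, -0.001, 0.0]
ft_force: [-4.6, -0.3, 1.5]
grip_width: 85.1
gripper_force: 2.3
```

```bash
python3 -m handwheel '[0,0.1,0,0,0,0,0, 0,0.2,0,0,0,0,0]'
python3 -m handwheel '[0,0.1,0,0,0,0,0, 0,0.2,0,0,0,0,0]'
python3 - <<'E'
from h import *
c=arm.camera("top")
cv2.imwrite("pics/t3.png",cv2.resize(c["frame"][150:245,250:430],None,fx=4,fy=4,interpolation=cv2.INTER_CUBIC))
E
```

```text
clock: 4.6
position: [513.5, -84.1, -1.0]
tcp_rot: [1.0, 0.016, -0.003, 0.0]
ft_force: [-8.2, 0.1, 6.6]
grip_width: 85.4
gripper_force: 4.4
clock: 4.8
position: [513.4, -84.2, -1.3]
tcp_rot: [1.0, 0.016, -0.005, 0.0]
ft_force: [-10.8, -0.4, 8.8]
grip_width: 85.6
gripper_force: 6.0
```

View pics/t3.png

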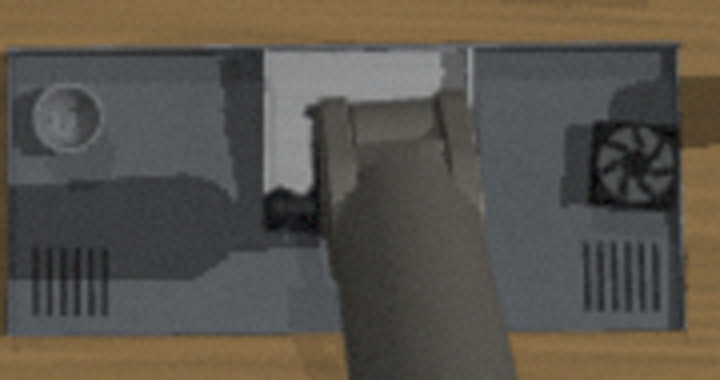

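The sled now stalls against the lip (front edge at crop row 48, 11 N). It is about 15 mm too far to −y (left flange column 264, right 472, chassis centre 344). I'll back off, turn 90° and go to the −y side.

```bash
python3 -m handwheel '[0,-0.8,0,0,0,0,0, 0,-3,0,-2,0,0,0, 0,-3.5,0,-6,0,0,0, 0,-3.5,0,-10,0,0,0, 0,-3.5,0,-10,0,0,0]'
python3 - <<'E'
from h import *
delta(590.4,-190,90,YAW+np.pi/2);delta(590.4,-190,90,YAW-np.pi/2);print(np.round(arm.sense()["q"],2))
c=arm.camera("top");f=c["frame"].astype(float).mean(2)
for v in(170,178,186,194):print(f[v,306:376].astype(int).tolist())
E
```

```text
clock: 5.35
position: [489.1, -85.5, 105.1]
tcp_rot: [1.0, 0.016, 0.008, 0.001]
ft_force: [1.0, -0.5, 0.3]
grip_width: 85.1
gripper_force: 0.0
pos [489.1 -85.5 105.1] F [ 1.  -0.5  0.3] t 5.35 shift [ 9.75 10.77  1.68] turnz -89.99 tilt [ 0.015 -0.002 -1.   ]
pos [489.1 -85.5 105.1] F [ 1.  -0.5  0.3] t 5.35 shift [ 9.75 10.77  1.68] turnz 90.01 tilt [ 0.015 -0.002 -1.   ]
[ 0.34  0.27 -0.29  2.04  0.11  0.83 -1.55]
[51, 52, 52, 52, 57, 54, 54, 50, 55, 60, 111, 129, 137, 140, 139, 139, 140, 140, 142, 140, 142, 140, 142, 142, 143, 142, 141, 144, 139, 142, 142, 142, 137, 142, 143, 145, 142, 141, 142, 144, 146, 146, 145, 147, 144, 143, 146, 141, 143, 146, 145, 144, 142, 143, 105, 93, 95, 93, 97, 94, 84, 135, 96, 83, 85, 89, 88, 90, 88, 87]
[66, 59, 58, 55, 58, 62, 61, 57, 58, 61, 137, 131, 131, 137, 142, 143, 138, 140, 142, 138, 84, 49, 46, 69, 133, 141, 139, 143, 141, 142, 143, 142, 146, 142, 141, 142, 142, 145, 141, 144, 141, 141, 142, 141, 145, 143, 142, 111, 72, 51, 55, 104, 137, 141, 109, 96, 95, 95, 95, 94, 88, 137, 102, 75, 84, 86, 85, 89, 89, 86]
[90, 67, 58, 59, 60, 61, 59, 58, 56, 70, 134, 132, 127, 140, 141, 141, 141, 139, 143, 140, 139, 140, 138, 141, 124, 73, 52, 62, 73, 77, 81, 81, 78, 79, 77, 59, 73, 71, 74, 71, 71, 75, 73, 72, 73, 71, 75, 75, 78, 75, 70, 74, 73, 76, 72, 72, 73, 72, 57, 48, 58, 78, 78, 80, 79, 76, 78, 90, 80, 87]
[87, 88, 63, 56, 62, 57, 62, 59, 56, 72, 141, 137, 125, 138, 140, 139, 141, 136, 137, 139, 140, 138, 138, 99, 46, 40, 59, 66, 82, 85, 83, 82, 86, 85, 90, 63, 77, 85, 91, 89, 87, 91, 87, 88, 89, 93, 89, 91, 88, 90, 89, 90, 88, 91, 89, 87, 90, 92, 84, 56, 50, 77, 79, 86, 80, 83, 81, 81, 84, 69]
```

```bash
python3 -m handwheel '[0.5,1,2.2,0,0,0,-8.4, 0.5,2.5,4.4,0,0,0,-16.8, 0.5,4,6.6,0,0,0,-25.2, 0.5,6,8.8,0,0,0,-33.6, 0.5,8,10.8,0,0,0,-42]' >/dev/null
python3 -m handwheel '[0.5,0,0,0,0,0,-8.4, 0.5,0,0,0,0,0,-16.8, 0.5,0,0,0,0,0,-25.2, 0.5,0,0,0,0,0,-33.6, 0.5,0,0,0,0,0,-42]' 
python3 -m handwheel '[0.5,0,0,0,0,0,-6, 0.5,0,0,0,0,0,-6, 0.5,0,0,0,0,0,-6]' 
python3 - <<'E'
from h import *
delta(590.4,-190,25,YAW+np.pi/2);print(np.round(arm.sense()["q"],2))
c=arm.camera("top");np.savez("t4.npz",**c);f=c["frame"]
for u,v in((327.5,178),(354.8,178)):
    q=dark(c,u,v,3);print(q,np.round(ray(c,*q,12),1))
cv2.imwrite("pics/t4.png",cv2.resize(f[150:245,250:430],None,fx=4,fy=4,interpolation=cv2.INTER_CUBIC))
E
```

```text
clock: 6.4
position: [566.9, -190.1, 97.9]
tcp_rot: [0.73, 0.684, 0.0, -0.0]
ft_force: [0.6, 0.4, -0.4]
grip_width: 42.8
gripper_force: 0.0
clock: 6.7
position: [566.7, -190.3, 98.4]
tcp_rot: [0.696, 0.718, 0.0, -0.0]
ft_force: [-0.1, 0.1, 0.1]
grip_width: 42.9
gripper_force: 0.0
pos [ 566.7 -190.3   98.4] F [-0.1  0.1  0.1] t 6.7 shift [-0.05  2.37  7.34] turnz -0.11 tilt [-0.     0.001 -1.   ]
[ 0.68  0.49 -0.55  1.79  0.3   0.96  0.03]
(np.float64(327.6575562700965), np.float64(177.59485530546624)) [590.6 -44.3  12. ]
(np.float64(355.2214249103024), np.float64(177.33675038441825)) [ 593.3 -124.6   12. ]
```

View pics/t4.png

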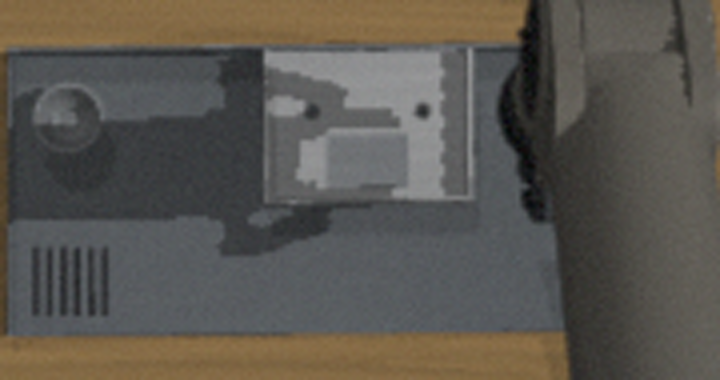

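Holes are at (312,111) and (423,111), parallel to the chassis, hole midpoint (592, −84.5). About 15–16 mm in +y remain, so I'll lower beside the −y flange.

```bash
python3 -m handwheel '[0.5,-0.3,2.4,2,0,0,0, 0.5,-0.3,2.4,6,0,0,0, 0.5,-0.3,2.4,8,0,0,0, 0.5,-0.3,2.4,9.3,0,0,0, 0.5,-0.3,2.4,9.3,0,0,0]' 
python3 -m handwheel '[0.5,0.4,0,0,0,0,0, 0.5,0.8,0,0,0,0,0, 0.5,1.2,0,0,0,0,0, 0.5,1.5,0,0,0,0,0, 0.5,1.8,0,0,0,0,0]' 
python3 -m handwheel '[0.5,0.2,0,0,0,0,0, 0.5,0.4,0,0,0,0,0, 0.5,0.6,0,0,0,0,0]' 
```

```text
clock: 7.25
position: [589.5, -192.2, 4.4]
tcp_rot: [0.696, 0.718, -0.001, -0.001]
ft_force: [0.3, -0.4, 0.2]
grip_width: 42.5
gripper_force: 0.0
clock: 7.75
position: [590.6, -174.3, 6.9]
tcp_rot: [0.695, 0.719, 0.0, 0.0]
ft_force: [0.1, 0.5, 0.7]
grip_width: 43.1
gripper_force: 0.0
clock: 8.05
position: [590.0, -168.9, 6.3]
tcp_rot: [0.695, 0.719, -0.0, 0.0]
ft_force: [-0.6, -1.8, -0.7]
grip_width: 42.9
gripper_force: 0.8
```

```bash
python3 -m handwheel '[0.5,0.2,0,0,0,0,0, 0.5,0.4,0,0,0,0,0, 0.5,0.6,0,0,0,0,0, 0.5,0.8,0,0,0,0,0, 0.5,0.9,0,0,0,0,0]' 
python3 - <<'E'
from h import *
c=arm.camera("top")
for u,v in((324.3,177.6),(351.5,177.3)):
    q=dark(c,u,v,4);print(q,np.round(ray(c,*q,12),1))
cv2.imwrite("pics/t5.png",cv2.resize(c["frame"][150:245,250:430],None,fx=4,fy=4,interpolation=cv2.INTER_CUBIC))
E
```

```text
clock: 8.55
position: [589.7, -159.3, 6.3]
tcp_rot: [0.695, 0.719, -0.0, -0.0]
ft_force: [-0.7, -0.9, 0.5]
grip_width: 42.5
gripper_force: 0.8
(np.float64(323.92679738562083), np.float64(177.79477124183006)) [589.7 -33.5  12. ]
(np.float64(350.97727272727275), np.float64(176.2848484848485)) [ 596.1 -112.2   12. ]
```

View pics/t5.png

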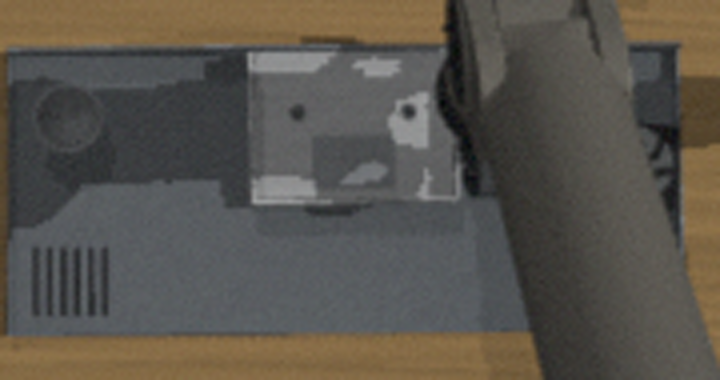

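The sled moved about 11 mm along the lip: holes are at (297,112) and (408,111), with a slight rotation. About 4–5 mm remain, in fine steps.

```bash
python3 -m handwheel '[0.5,0.1,0,0,0,0,0, 0.5,0.2,0,0,0,0,0, 0.5,0.3,0,0,0,0,0, 0.5,0.3,0,0,0,0,0]' 
cat > look.py <<'E'
from h import *
c=arm.camera("top");W=pts(c)
g=c["frame"].mean(2)
M=(np.abs(W[...,0]-570)<75)&(np.abs(W[...,1]+69)<70)
# plate plane fit: patch between holes
best=[]
P=W[172:186,326:350].reshape(-1,3);P=P[np.isfinite(P).all(1)];print("z front patch",np.median(P[:,2]))
P=W[189:198,318:345].reshape(-1,3);P=P[np.isfinite(P).all(1)];print("z rear patch",np.median(P[:,2]))
for u,v in((323.2,177.8),(351,177.2)):
    q=dark(c,u,v,3);print(np.round(q,1),np.round(ray(c,*q,10),1))
delta(590,-150,6,YAW+np.pi/2)
E
python3 look.py
```

```text
clock: 9.0
position: [589.8, -155.6, 6.3]
tcp_rot: [0.695, 0.719, 0.0, -0.0]
ft_force: [-0.2, -0.4, 1.2]
grip_width: 42.4
gripper_force: 0.0
z front patch 7.67690532808524
z rear patch 8.31559766066357
[322.1 179.1] [586.1 -28.2  10. ]
[349.7 177.4] [ 593.  -108.5   10. ]
pos [ 589.8 -155.8    6.3] F [-0.2  0.3 -0.3] t 9.05 shift [0.58 0.04 0.03] turnz 0.06 tilt [ 0.     0.001 -1.   ]
```

Plate depth is now equal front and rear, so it appears to have dropped. I'll retreat and inspect.

```bash
python3 -m handwheel '[0.5,-1,0,0,0,0,0, 0.5,-2.5,0,0,0,0,0, 0.5,-3,0,-4,0,0,0, 0.5,-3,0,-9,0,0,0, 0.5,-3,0,-13,0,0,0]' >/dev/null
python3 -m handwheel '[0.5,-5,0,-3,0,0,0, 0.5,-10,0,-5,0,0,0, 0.5,-14,0,-5,0,0,0, 0.5,-14,0,-5,0,0,0]'
python3 look.py
python3 - <<'E'
from h import *
a=arm.camera("top")["frame"][150:245,250:430];b=arm.camera("scene")
print(arm.sense()["clock"])
W=pts(b);Q=W.reshape(-1,3);d=Q[:,:2]-O;ct,st=np.cos(YAW),np.sin(YAW)
X=d[:,0]*ct+d[:,1]*st;Y=-d[:,0]*st+d[:,1]*ct
for x0,x1 in((-55,-40),(-40,-25),(-25,-10),(5,20),(20,32),(32,42)):
    m=(X>x0)&(X<x1)&(abs(Y)<60);print(x0,np.round(np.nanmedian(Q[m,2]),1),end=" ")
m=(abs(X+20)<50);print("floor",np.nanmedian(Q[m&(Y>95)&(Y<130),2]))
cv2.imwrite("pics/end.png",np.vstack([cv2.resize(a,(570,300),interpolation=cv2.INTER_CUBIC),cv2.resize(b["frame"][150:250,230:420],(570,300),interpolation=cv2.INTER_CUBIC)]))
E
```

```text
clock: 9.95
position: [592.5, -339.8, 187.1]
tcp_rot: [0.701, 0.713, -0.003, 0.003]
ft_force: [-0.5, -0.8, -0.2]
grip_width: 42.5
gripper_force: 0.0
z front patch 7.7933066978414445
z rear patch 8.05514446876009
[322. 179.] [586.4 -28.1  10. ]
[348.7 177.4] [ 592.8 -105.9   10. ]
pos [ 593.  -334.8  186.3] F [-0.3  0.4  0.4] t 10.0 shift [18.54  0.12 17.96] turnz -0.59 tilt [-0.    -0.004 -1.   ]
10.1
-55 6.6 -40 6.4 -25 6.4 5 6.2 20 6.1 32 7.0 floor 2.9957246543361293
```

View pics/end.png

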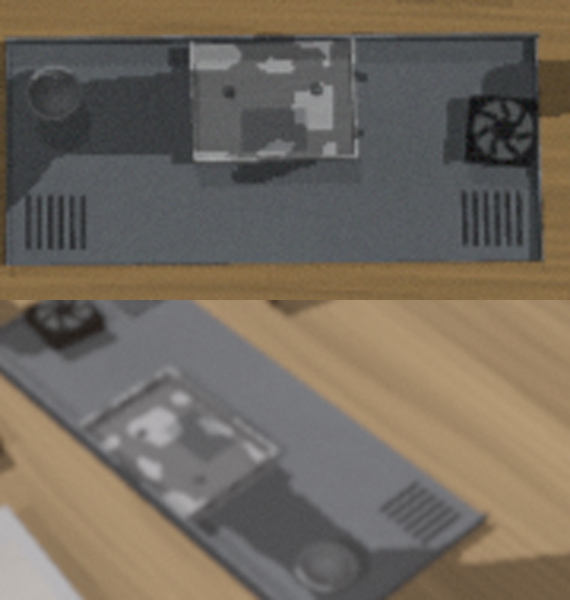

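The plate top is level at about 6.1–6.6 mm against a floor of 3.0 mm, so it lies flat. It is square to the lip with its open edge there, and the fan and dish are undisturbed. The robot is clear.

```bash
python3 -c "
from bench import arm
print(arm.hand_in())"
```

```text
the job is handed in; nothing more can be done
None
```

The sled was pushed to the lip and along it until it dropped over both pins. It measured flat on the chassis floor with its open edge to the lip; no bystander was touched on the way, and I handed the job in at about 10 s.

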